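# Lock a plug-in pressure gauge into the studio's air outlet

### The job

Check the air line before spraying: pull the knurled sleeve of the leaning air coupler all the way back until it catches and stays back by itself, then lift the pressure gauge out of its wooden stand and push its plug fully home into the coupler so that the sleeve snaps forward and locks it. Only when it is locked, swing the valve lever beside it to fully open; let go of everything and leave the mug, tin and ink roller where they stand.

Things in the scene. Friction and masses are not known exactly. Their poses are not given: they have to be found in the camera images.
- outlet: Fixed air outlet: aluminium block 110 x 90 mm, top 53 mm above the bench, on a 160 x 120 mm foot plate. It carries the leaning coupler and, on its -y side, a brass pipe (top 43 mm above the bench) with the shut-off valve. Origin: on the bench under the block's centre; z up; the coupler leans to its -x. Place and yaw (up to 0.3 rad) vary.
- coupler: Fixed steel tube, 32 mm wide, leaning 0.55 rad from vertical. Origin: centre of its mouth rim, 118 mm above the bench; z outwards along the axis (plug goes in along -z), y level. A 6 mm deep cone, 29 mm wide, leads to a 21 mm bore. Sleeve forward: dogs inside block the plug. Sleeve back: a plunger rises to 8 mm below the rim and holds the sleeve back until a plug pushes it down.
- sleeve: Knurled ring on the coupler, 44 mm wide. Frame like the coupler's; origin at the rim centre while forward. Knurl 4 to 28 mm behind the origin, then a lip 50 mm wide, 4 mm thick; 30 mm of free tube behind. Slides 10 mm back along -z to its stop against a spring (5 to 7.5 N). Pulled to the stop and let go, it stays 6 to 7 mm back. It snaps forward to 0 when a plug is fully home.
- gauge: Loose gauge, 0.18 to 0.37 kg: black square case 44 x 44 mm with a round dial on a steel plug. Origin: plug axis, underside of the round shoulder (38 mm wide); z from plug to dial, x and y square to the case. Case 14 to 48 mm above the origin. Plug 27 mm long, 18 mm wide, nose tapered to 14 mm. Home: shoulder on the coupler's rim, origins and z axes together, any turn; takes about 5 to 12 N.
- stand: Fixed wooden block 110 x 110 mm, 36 mm tall, with a 23 mm through hole in which the gauge stands upright, its shoulder on the block's top. Origin: centre of its underside, below the hole. It may stand on the left or the right.
- valve (a joint): Valve lever angle, rad: 0 closed (lever points to the outlet's -x), 1.57 fully open at its stop (lever points to the outlet's -y, away from the coupler). Grows counter-clockwise from above, about a vertical axis at x 0, y -140 mm in the outlet's frame. Stays where left; about 3 N at the grip turns it. Starts at 0 to 0.25.
- valve_grip (a point): Middle of the lever's black grip, 70 mm from the pivot, 75 mm above the bench; x points to the pivot. The grip is 16 mm wide and 16 mm tall and reaches from 45 to 100 mm from the pivot; below it is free down to the bench, except over the pipe.
- mug: Bystander: loose white mug, 82 mm wide, 95 mm tall. Origin: centre of its underside.
- tin: Bystander: loose ink tin, 80 mm wide, 70 mm tall. Origin: centre of its underside.
- brayer: Bystander: loose hand ink roller, rubber roll 130 mm long and 44 mm thick, wooden handle, lying on the bench. Origin: on the bench under the roll's middle.
Not all that is in view belongs to the job. There is more than one size of the gauge; the job needs the largest.

How it is judged:
On the way, in this order (a step that is already met when the one before it is completed fails the run):
1. the sleeve is back at least 4 mm and stays there untouched (z of sleeve in the frame of coupler below -0.004 m and contact force between the fingers and sleeve below 0.2 N), for 0.3 s.
2. the gauge is lifted clear of its stand, the sleeve still back (z of gauge in the frame of stand above 0.065 m and z of sleeve in the frame of coupler below -0.004 m), for 0.1 s.
3. the plug is home and the sleeve has snapped forward (distance between gauge and coupler below 0.004 m and angle between the z axis of gauge and the z axis of coupler, either way round below 0.15 rad and z of sleeve in the frame of coupler above -0.002 m), for 0.2 s.
4. the valve lever is fully open (value of joint valve above 1.4 rad), for 0.2 s.
At the end, for the whole second after the job is handed in: The gauge's shoulder is within 4 mm of the coupler's rim centre and its axis within 0.15 rad of the coupler's, the sleeve is within 2 mm of fully forward, the valve lever is at 1.4 rad or more, and the gauge is at rest (all of step 3 and value of joint valve above 1.4 rad and linear speed of gauge below 0.02 m/s); the robot touches nothing.
It fails at once if the valve is opened before the gauge is locked in (value of joint valve above 0.6 rad and (distance between gauge and coupler above 0.006 m or z of sleeve in the frame of coupler below -0.003 m)).
It fails at once if the mug is moved more than 30 mm (distance of mug from where it was at the start of the episode above 0.03 m).
It fails at once if the tin is moved more than 30 mm (distance of tin from where it was at the start of the episode above 0.03 m).
It fails at once if the ink roller is moved more than 30 mm (distance of brayer from where it was at the start of the episode above 0.03 m).
It also fails if it takes over 66 s, if anything falls off the work surface, if the arm or the gripper's body presses on something with over 40 N, if the wrist force passes 120 N, or if a joint passes its speed limit or range.

### The arm

A 6-joint arm with a two-finger parallel gripper is mounted at the origin on the work surface. World frame = base frame: x ahead of the robot, y to its left, z up, the work surface at z = 0. Lengths are in m, angles in rad, forces in N, time in s.
With the tool pointing down it reaches from about 0.4 to 0.825 m from the base axis. Payload 7 kg.
Tool frame: the origin (TCP) lies at the very end of the fingers, on their centre line; the grasp point (between the pads) lies 19 mm behind it; z points along the fingers, x is the direction in which the jaws open and shut, and the axes are right-handed (so a half turn about z gives the same grasp; the last joint's range is limited). The gripper opens to 88 mm and grips with 3 to 60 N. Pads are 19 mm wide; open, the fingers measure 130 mm over their backs; the gripper's body (78 mm by 193 mm) begins 47 mm behind the grasp point.
Start: joints at [1.573, 0.359, 0.012, 0, -1.224, -0.288], TCP at [0.19, 0.648, 0.201] pointing down, gripper open.
Joint ranges: [-3.07, 3.07], [-1.43, 2.12], [-1.02, 1.25], [-3.03, 1.67], [-3.05, -0], [-3.03, 3.03]. Speed limits (rad/s): [2.39, 2.39, 3.01, 3.14, 3.14, 3.14].

### API

Orientations are given as [roll, pitch, yaw] about the fixed x, y, z axes, in that order (R = Rz(yaw) Ry(pitch) Rx(roll)).
In Python, from station import telemetry, grab_frame, arm, regions_of, pinpoint gives the robot as it stands. The module is installed in compiled form; this text tells all that it offers.
- The arm moves only by the shell command python3 -m inch 'ROWS' [FORCE]. ROWS is text: rows parted by semicolons, each of 7 numbers parted by spaces: the opening, from 0 (shut) to 1 (fully open), then the shift along the world's x, y, z in cm, then the turn, a rotation vector about the world's x, y, z in degrees. A call has 1 to 12 rows; each row is the pose to reach, as a shift and turn from the pose measured when the call began; what a row does not reach only later rows make up. A row lasts 1/8 s, in which the tool goes at most 62.5 mm and 10.7 degrees, less where a joint would pass 70% of its speed; a pose out of reach is approached as far as the arm can. A call with a gripper value outside its range is refused whole. The fingers move at their own pace and stop on an object; FORCE is the grip in N (left out, the last holds). Time passes only in rows, so rows that repeat a pose let the fingers close. It gives the time, the measured TCP pose, the force and the opening at its end, in the units of the state.
- telemetry.get_state(): the state, without advancing time (a new reading comes with each control period).
- grab_frame(name): name is "scene" or "side" or "wrist"; returns a dict with "pixels" (384x512x3 uint8, red, green, blue), "fx", "fy", "cx", "cy" (pixels), "R" (3x3) and "t" (3): a world point X has camera coordinates R X + t. Camera axes: x right, y down, z forward; pixel columns grow to the right and rows downward; lengths in m; the calibration is good to about 2 mm. The wrist camera is an equidistant fisheye: a pixel r from the principal point sees the ray r / f radians off the axis. A picture is of the moment at which its call begins. There is no depth.
- arm.job_done(): hands the job in, once; it reports no verdict.
Trained networks look in the newest picture that a camera, given by its name, has taken for a name from the list of things; names that differ only in an ending like _2 or _b are one class to them, and where a whole thing is asked for, a point or a joint stands for the part that bears it (a point fixed in the world has none). Each returns a list of dicts, best first, with "p" (0 to 1); they miss things now and then, are a little off and sometimes report something else, mostly with a low value. They report only what shows in the picture. A call takes as long as a camera call. They do not tell look-alikes from the thing itself.
- regions_of(camera, name): "pixels" (384x512 bool, what is visible of it) and "bbox" ([left, top, right, bottom] in pixels, round what is visible of it).
- pinpoint(camera, name): "location" ([column, row] in pixels: a listed point, or the origin of a listed thing).
The state is a dict: "t": time; "q": joint angles; "qd": joint speeds; "joint_efforts": joint torques, N m; "eef_pos": TCP position; "ee_rot": TCP orientation; "force": force on the tool from outside, world axes, zero at the start; "moment": the same for the moment, N m; "width": finger opening in m.
Only numpy, scipy, OpenCV 4.12 (cv2) and the standard library are available. Lean on these libraries where they do the work, as an engineer would, in place of code of your own. Each camera call takes 0.05 s, during which the arm holds its last target. There are 200 camera calls.

## Working session

There is one attempt and no reset: what is moved stays moved. The work goes in short steps, Python scripts to look and compute and a shell command to move; the robot and the scene stay as the last step left them, time stands still between calls to the robot, and variables do not carry over. Pictures are saved under pics/ and viewed, about 8 in all and at most 12, crops included, and the job is handed in when it is done.

```bash
mkdir -p pics; cat > h.py <<'E'
import numpy as np, cv2
from station import telemetry, grab_frame, arm, regions_of, pinpoint
from scipy.spatial.transform import Rotation as Ro
def ray(f,px):
    u=(px[0]-f["cx"])/f["fx"]; v=(px[1]-f["cy"])/f["fy"]
    if f.get("fish"):
        r=np.hypot(u,v); s=np.sin(r)/r if r>1e-9 else 1; d=np.array([u*s,v*s,np.cos(r)])
    else: d=np.array([u,v,1.])
    R=np.array(f["R"]); t=np.array(f["t"]); d=R.T@d
    return -R.T@t, d/np.linalg.norm(d)
def atz(f,px,z):
    c,d=ray(f,px); return c+d*(z-c[2])/d[2]
def tri(obs):
    A=np.zeros((3,3));b=np.zeros(3)
    L=[ray(f,p) for f,p in obs]
    for c,d in L:
        P=np.eye(3)-np.outer(d,d);A+=P;b+=P@c
    x=np.linalg.solve(A,b)
    return x,[float(np.linalg.norm((np.eye(3)-np.outer(d,d))@(x-c))) for c,d in L]
def proj(f,X):
    p=np.array(f["R"])@np.array(X)+np.array(f["t"])
    if f.get("fish"):
        n=np.hypot(p[0],p[1]); r=np.arctan2(n,p[2]); k=r/n if n>1e-9 else 0
        return np.array([f["cx"]+f["fx"]*p[0]*k,f["cy"]+f["fy"]*p[1]*k])
    return np.array([f["cx"]+f["fx"]*p[0]/p[2],f["cy"]+f["fy"]*p[1]/p[2]])
def grab(n):
    f=dict(grab_frame(n)); f["fish"]=n=="wrist"; return f
def save(f,name,pts=[]):
    im=cv2.cvtColor(np.array(f["pixels"]),cv2.COLOR_RGB2BGR)
    cv2.imwrite("pics/"+name,im)
E
python3 - <<'E'
from h import *
F={}
names="outlet coupler sleeve gauge stand valve_grip mug tin brayer".split()
for c in("scene","side","wrist"):
    f=grab(c);F[c]=f;save(f,c+"0.png")
D={}
for n in names:
    for c in F:
        r=pinpoint(c,n); D[n,c]=r
        print(n,c,[(np.round(q["location"]).astype(int).tolist(),round(q["p"],2),np.round(atz(F[c],q["location"],{"coupler":.118,"sleeve":.118,"gauge":.036,"valve_grip":.075}.get(n,0)),3)[:2].tolist()) for q in r[:4]])
    if D[n,"scene"] and D[n,"side"]: print("  tri",tri([(F[c],D[n,c][0]["location"]) for c in("scene","side")]))
print(telemetry.get_state())
a=cv2.imread("pics/scene0.png");b=cv2.imread("pics/side0.png")
E
```

```text
outlet scene [([213, 225], 0.89, [0.617, -0.0])]
outlet side [([291, 214], 0.97, [0.627, -0.002]), ([365, 341], 0.37, [0.676, -0.409])]
outlet wrist []
  tri (array([ 0.62215673, -0.00065312,  0.00191446]), [0.005229866078680472, 0.005229866078680472])
coupler scene [([221, 193], 0.95, [0.59, 0.011])]
coupler side [([282, 190], 0.68, [0.595, 0.001])]
coupler wrist []
  tri (array([0.59226241, 0.00631666, 0.1142995 ]), [0.004058882741751482, 0.004058882741751355])
sleeve scene [([223, 193], 0.65, [0.588, 0.016]), ([191, 145], 0.42, [0.557, -0.197])]
sleeve side [([277, 190], 0.63, [0.583, 0.002])]
sleeve wrist []
  tri (array([0.58447364, 0.00871852, 0.11041004]), [0.0007531104457705876, 0.0007531104457707323])
gauge scene [([336, 266], 0.76, [0.461, 0.313]), ([384, 297], 0.66, [0.43, 0.441]), ([385, 256], 0.5, [0.345, 0.36])]
gauge side [([214, 148], 0.83, [0.459, 0.303]), ([192, 128], 0.69, [0.407, 0.423]), ([176, 149], 0.64, [0.34, 0.334])]
gauge wrist [([433, 20], 0.64, [0.328, 0.36])]
  tri (array([0.45878645, 0.30980553, 0.03021573]), [0.0008366090358155477, 0.000836609035815454
[... 979 characters left out ...]
12])]
brayer side []
brayer wrist []
{'t': 1.5, 'q': array([ 1.57306626e+00,  3.58585721e-01,  1.18747908e-02, -1.23556237e-05,
       -1.22411720e+00, -2.88076107e-01]), 'qd': array([-1.49550849e-03,  3.21678277e-04, -9.20223009e-05, -1.07566506e-03,
       -1.23258026e-05,  6.51546591e-04]), 'joint_efforts': array([ 3.10190956e-05, -5.82382929e+01,  2.93298054e+01,  7.00228661e+00,
        1.24879103e-02, -1.10444287e-05]), 'eef_pos': array([0.19032587, 0.64756542, 0.20085726]), 'ee_rot': array([ 3.14159055e+00, -3.37915639e-05, -1.85660670e+00]), 'force': array([-1.07344998,  0.24878563, -0.64834634]), 'moment': array([-0.0366486 , -0.04369606, -0.01114405]), 'width': 0.08766439689623867}
```

View pics/scene0.png

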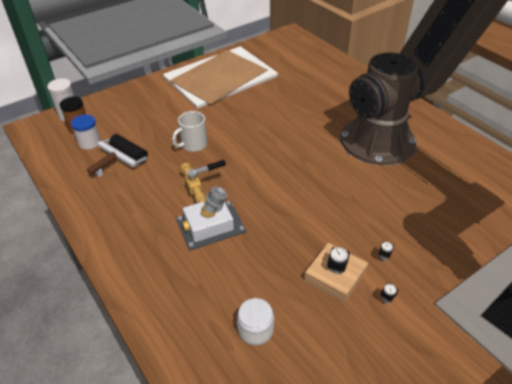

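View pics/side0.png

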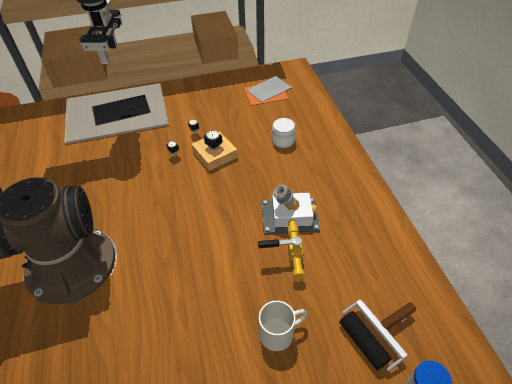

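The scene and side views agree. The gauge stands in its block at about (0.46, 0.31), scene (337,262), with two smaller look-alikes at (386,250) and (389,292). The coupler is at about (0.59, 0.01) and the lever at about (0.52, -0.13). I'll go closer with the wrist camera.

```bash
python3 -m inch '1 29 -55 11 0 0 16;1 29 -55 11 0 0 16;1 29 -55 11 0 0 16;1 29 -55 11 0 0 16;1 29 -55 11 0 0 16;1 29 -55 11 0 0 16;1 29 -55 11 0 0 16;1 29 -55 11 0 0 16;1 29 -55 11 0 0 16;1 29 -55 11 0 0 16;1 29 -55 11 0 0 16;1 29 -55 11 0 0 16'
cat > look.py <<'E'
from h import *
import sys
F={}
tag=sys.argv[1]
Z={"coupler":.118,"sleeve":.118,"gauge":.036,"valve_grip":.075}
for c in("scene","side","wrist"):
    f=grab(c);F[c]=f;save(f,c+tag+".png")
print(np.round(-np.array(F["wrist"]["R"]).T@np.array(F["wrist"]["t"]),3), F["wrist"]["fx"])
for n in sys.argv[2:]:
    o=[]
    for c in F:
        r=pinpoint(c,n)
        print(n,c,[(np.round(q["location"],1).tolist(),round(q["p"],2),np.round(atz(F[c],q["location"],Z.get(n,0)),4)[:2].tolist()) for q in r[:4]])
        if r:o.append((F[c],r[0]["location"]))
    if len(o)>1: print("  tri",tri(o))
s=telemetry.get_state();print({k:np.round(s[k],4) for k in("t","q","eef_pos","ee_rot","force","width")})
E
python3 look.py 1 outlet coupler sleeve gauge stand valve_grip
```

```text
t: 3.0
eef_pos: [0.4803, 0.0971, 0.3108]
ee_rot: [3.141, 0.0, -1.579]
force: [-0.4, -0.1, -0.4]
width: 0.088
[0.547 0.099 0.495] 297.3186396354542
outlet scene [([209.8, 224.3], 0.74, [0.6221, -0.0086])]
outlet side [([291.2, 212.3], 0.62, [0.6299, 0.0059])]
outlet wrist [([315.3, 73.9], 0.64, [0.6204, -0.002])]
  tri (array([ 0.62396113, -0.0011079 ,  0.00861082]), [0.0016893386307405786, 0.0032581183194291415, 0.004795893915122641])
coupler scene [([220.9, 191.1], 0.79, [0.5875, 0.0063]), ([334.8, 264.1], 0.39, [0.5073, 0.3473])]
coupler side [([279.5, 189.6], 0.74, [0.5894, 0.0024])]
coupler wrist [([331.4, 85.0], 0.76, [0.5894, 0.001])]
  tri (array([0.58857955, 0.00287055, 0.11726179]), [0.0028294475602416306, 0.0010141699438233607, 0.0022073165205559967])
sleeve scene [([219.2, 193.5], 0.5, [0.5957, 0.011])]
sleeve side [([276.8, 188.9], 0.71, [0.5831, 0.0069])]
sleeve wrist [([329.0, 86.3], 0.59, [0.5875, 0.0042])]
  tri (array([0.5881699 , 0.00607021, 0.11407224]), [0.005039842179104899, 0.005457659123613125, 0.0028298809622988165])
gauge scene [([339.1, 264.5], 0.87, [0.4518
[... 709 characters left out ...]
0.6652, -0.409])]
  tri (array([ 0.46121388,  0.31642828, -0.00139698]), [0.002247881497733404, 0.003998165398956769, 0.003089401456513819])
valve_grip scene [([214.9, 161.8], 0.71, [0.5166, -0.1414])]
valve_grip side [([268.8, 245.1], 0.88, [0.519, -0.1357])]
valve_grip wrist [([401.3, 136.1], 0.94, [0.5248, -0.1248])]
  tri (array([ 0.52106205, -0.13261458,  0.07485975]), [0.0065826626292466075, 0.003105819985878813, 0.007685984197204829])
{'t': np.float64(4.05), 'q': array([ 0.6024, -0.0076, -0.1937,  0.    , -1.3847,  0.9617]), 'eef_pos': array([0.4803, 0.0975, 0.3109]), 'ee_rot': array([-3.1416, -0.    , -1.5775]), 'force': array([-0.0702, -0.0204,  0.2892]), 'width': np.float64(0.088)}
```

View pics/wrist1.png

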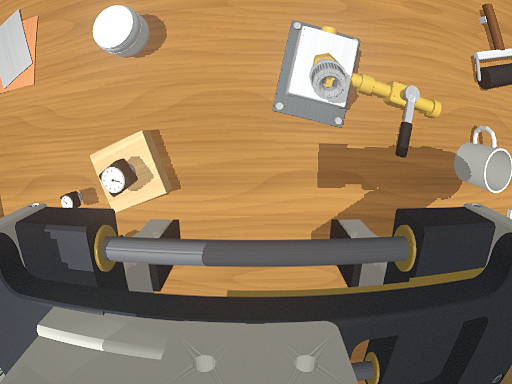

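The wrist picture shows the coupler mouth at (331,85), the foot plate corners at (293,20), (273,108) and (345,127), the pipe running from (355,80) to (437,107), the lever grip at (404,138), and the gauge at (117,178) in the stand.

```bash
python3 - <<'E'
from h import *
f=grab("wrist")
P=lambda p,z:atz(f,p,z)
def yaw(a,b,off): d=b-a; print(np.round(a,3),np.round(b,3),"len",round(np.linalg.norm(d),3),"ang",np.degrees(np.arctan2(d[1],d[0])).round(1)+off)
yaw(P((273,108),.008),P((293,20),.008),0)
yaw(P((273,108),.008),P((345,127),.008),90)
yaw(P((355,80),.035),P((437,107),.035),90)
yaw(P((404,138),.075),P((411,93),.08),0)
im=np.array(f["pixels"])
c=cv2.resize(im[10:170,260:450],None,fx=3.2,fy=3.2,interpolation=cv2.INTER_CUBIC)
d=cv2.resize(im[120:220,80:190],None,fx=5,fy=5,interpolation=cv2.INTER_CUBIC)[:500,:]
c=c[:512]
h=max(c.shape[0],d.shape[0]);
g=np.zeros((h,800,3),np.uint8);c=c[:,:];w=min(500,c.shape[1])
cv2.imwrite("pics/crop1.png",cv2.cvtColor(c,cv2.COLOR_RGB2BGR));
for n in("outlet","stand","gauge"):
    for r in regions_of("wrist",n)[:2]:
        m=r["pixels"].astype(np.uint8);q=cv2.findContours(m,0,2)[0];k=max(q,key=cv2.contourArea)
        print(n,r["p"],r["bbox"],np.round(cv2.minAreaRect(k),1) if 0 else cv2.minAreaRect(k))
        if n=="stand":
            pts=np.array([P(x[0],.036)[:2] for x in k],np.float32)*1000; print(cv2.minAreaRect(pts))
        if n=="gauge":
            pts=np.array([P(x[0],.084)[:2] for x in k],np.float32)*1000; print(cv2.minAreaRect(pts))
E
```

```text
[0.561 0.068 0.008] [0.713 0.034 0.008] len 0.155 ang -12.8
[0.561 0.068 0.008] [ 0.533 -0.053  0.008] len 0.125 ang -13.299999999999997
[ 0.61  -0.061  0.035] [ 0.579 -0.22   0.035] len 0.162 ang -11.0
[ 0.522 -0.131  0.075] [ 0.593 -0.138  0.08 ] len 0.071 ang -6.1
outlet 0.8 [270.9, 19.1, 444.0, 157.0] ((356.8345947265625, 89.10260009765625), (170.18421936035156, 99.22852325439453), 19.536653518676758)
stand 0.67 [89.4, 129.9, 172.7, 209.9] ((130.0811767578125, 171.25531005859375), (67.4734115600586, 65.82417297363281), 67.16634368896484)
((463.5648193359375, 309.78192138671875), (112.5964126586914, 125.93712615966797), 19.44182777404785)
gauge 0.65 [102.4, 160.0, 139.0, 195.9] ((117.96470642089844, 176.95883178710938), (30.261798858642578, 34.491943359375), 49.398704528808594)
((465.8833923339844, 307.45440673828125), (46.4013671875, 61.60493469238281), 31.81228256225586)
gauge 0.6 [58.6, 191.4, 84.0, 208.1] ((71.5, 199.5), (15.0, 21.0), 90.0)
((429.95672607421875, 402.2205505371094), (25.680456161499023, 47.60277557373047), 0.7820093631744385)
```

View pics/crop1.png

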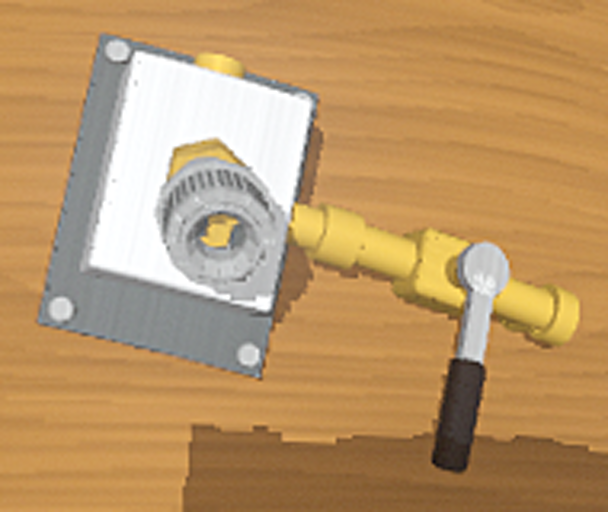

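```bash
cat >> h.py <<'E'
YAW=np.radians(-12.8); RIM=np.array([.589,.004,.118])
def Rc(yaw=None):
    y=YAW if yaw is None else yaw
    return Ro.from_euler("ZY",[y,-.55]).as_matrix()   # coupler frame
def Rtool(yaw=None):
    C=Rc(yaw); z=-C[:,2]; x=-C[:,1]; return np.column_stack([x,np.cross(z,x),z])
def goal(p,R,lab=""):
    s=telemetry.get_state(); R0=Ro.from_euler("xyz",s["ee_rot"])
    rv=(Ro.from_matrix(R)*R0.inv()).as_rotvec(degrees=True)
    print(lab,"shift cm",np.round((np.array(p)-s["eef_pos"])*100,2),"turn",np.round(rv,2))
E
python3 - <<'E'
from h import *
print(Rc()[:,2]); goal(RIM+.07*Rc()[:,2],Rtool(),"standoff")
E
```

```text
[-0.50969811  0.11580057  0.85252452]
standoff shift cm [  7.3   -8.55 -13.32] turn [ -3.62 -31.36 -12.11]
```

```bash
python3 -m inch '1 7.3 -8.5 -6 -3.6 -31.4 -12.1;1 7.3 -8.5 -6 -3.6 -31.4 -12.1;1 7.3 -8.5 -6 -3.6 -31.4 -12.1;1 7.3 -8.5 -6 -3.6 -31.4 -12.1;1 7.3 -8.5 -13.3 -3.6 -31.4 -12.1;1 7.3 -8.5 -13.3 -3.6 -31.4 -12.1;1 7.3 -8.5 -13.3 -3.6 -31.4 -12.1;1 7.3 -8.5 -13.3 -3.6 -31.4 -12.1'
python3 look.py 2 coupler sleeve
python3 - <<'E'
from h import *
goal(RIM+.0*Rc()[:,2],Rtool())
E
```

```text
t: 5.25
eef_pos: [0.5563, 0.0127, 0.1845]
ee_rot: [-2.603, -0.002, -1.795]
force: [-0.2, 1.5, -0.5]
width: 0.0876
[0.521 0.022 0.377] 297.3186396354542
coupler scene [([220.7, 193.9], 0.58, [0.5934, 0.0144])]
coupler side [([281.7, 190.6], 0.97, [0.5941, -0.0027]), ([275.9, 332.0], 0.46, [0.4638, -0.377])]
coupler wrist [([388.7, 236.8], 0.53, [0.5241, -0.1075])]
  tri (array([ 0.5633606 , -0.04132867,  0.13340083]), [0.05562120130321705, 0.029626635065340117, 0.06567318628529152])
sleeve scene [([220.9, 191.8], 0.56, [0.5889, 0.0084])]
sleeve side [([276.6, 191.8], 0.55, [0.5795, -0.003]), ([272.0, 243.8], 0.2, [0.5193, -0.1618])]
sleeve wrist []
  tri (array([0.58330963, 0.00234362, 0.11043102]), [0.0019532901362720313, 0.001953290136272305])
{'t': np.float64(5.7), 'q': array([ 0.4703, -0.1147, -1.0161,  0.9749, -0.4089,  0.0166]), 'eef_pos': array([0.5569, 0.0134, 0.185 ]), 'ee_rot': array([-2.6022e+00, -8.0000e-04, -1.7945e+00]), 'force': array([-0.2347,  0.3485,  0.9335]), 'width': np.float64(0.0876)}
 shift cm [ 3.21 -0.94 -6.7 ] turn [-0.09 -0.6   0.02]
```

View pics/wrist2.png

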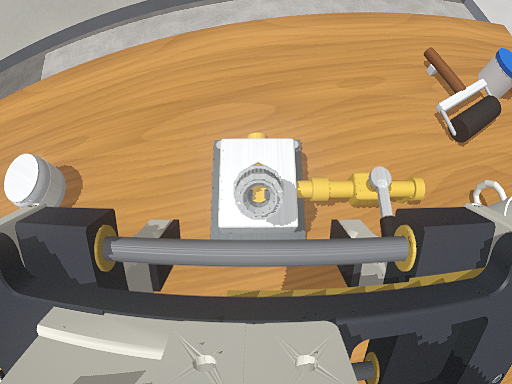

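The wrist view from along the axis shows the coupler mouth at about (260,194), with the block square in the picture. I'll compare that with the projected rim.

```bash
python3 - <<'E'
from h import *
f=grab("wrist")
print("proj rim",proj(f,RIM),"axis pts",[proj(f,RIM+a*Rc()[:,2]).round(1) for a in(-.06,-.03)])
im=np.array(f["pixels"])
fs=grab("scene");fd=grab("side")
print(proj(fs,RIM),proj(fd,RIM))
o=[im[135:255,190:330]]
for g,c in((fs,(221,194)),(fd,(281,192))):
    o.append(np.array(g["pixels"])[c[1]-30:c[1]+30,c[0]-35:c[0]+35])
a=cv2.resize(o[0],(560,480),interpolation=cv2.INTER_CUBIC)
b=np.vstack([cv2.resize(x,(240,240),interpolation=cv2.INTER_CUBIC) for x in o[1:]])
cv2.imwrite("pics/crop2.png",cv2.cvtColor(np.hstack([a,b]),cv2.COLOR_RGB2BGR))
E
```

```text
proj rim [257.90828572 198.06190779] axis pts [array([257.3, 182.7]), array([257.6, 189.7])]
[219.9348499  190.83224391] [279.1811958 189.2172754]
```

View pics/crop2.png

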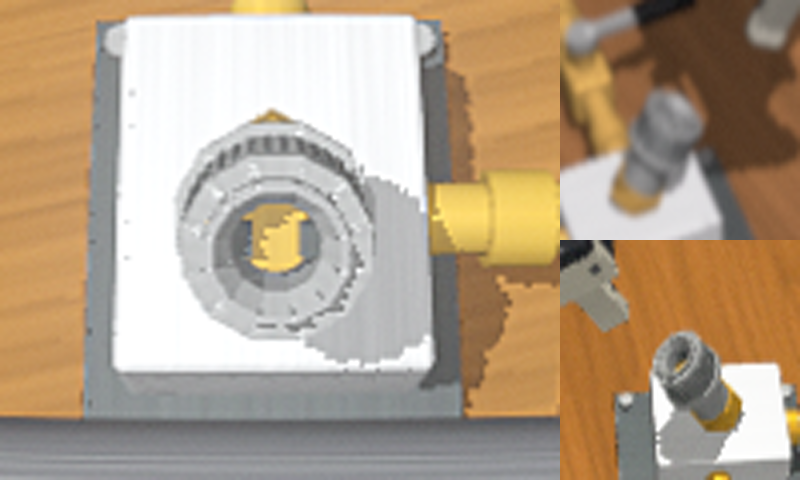

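Projected rim (257.9,198) matches the seen front ring at about (257.8,197). I'll descend over the sleeve.

```bash
python3 -m inch '1 3.2 -0.9 -6.7 0 -0.6 0;1 3.2 -0.9 -6.7 0 -0.6 0;1 4.5 -1.2 -8.9 0 -0.6 0;1 4.5 -1.2 -8.9 0 -0.6 0;1 4.5 -1.2 -8.9 0 -0.6 0;0.4 4.5 -1.2 -8.9 0 -0.6 0;0.4 4.5 -1.2 -8.9 0 -0.6 0;0.4 4.5 -1.2 -8.9 0 -0.6 0;0.4 4.5 -1.2 -8.9 0 -0.6 0' 20
python3 - <<'E'
from h import *
s=telemetry.get_state();print(s["q"].round(3),s["force"],s["moment"],s["width"]); C=Rc();print("in coupler frame",C.T@(s["eef_pos"]-RIM));goal(RIM-.038*C[:,2],Rtool())
E
```

```text
t: 6.98
eef_pos: [0.6188, 0.0061, 0.1193]
ee_rot: [-2.632, -0.01, -1.801]
force: [0.4, 0.3, 0.1]
width: 0.0531
[ 0.085  0.084 -1.016  1.666 -0.161 -0.369] [0.38855291 0.26303366 0.14920354] [ 0.36847456  1.61410198 -0.03605487] 0.05306024982292926
in coupler frame [ 0.02506569  0.00864379 -0.01385204]
 shift cm [-1.04 -0.65 -3.37] turn [ 0.06 -2.38  0.39]
```

Joint limits (q3 at -1.016, q4 at 1.666) kept the arm off that pose. I'll fit a small kinematic model from the recorded states to choose a reachable tool tilt.

```bash
cat > kin.py <<'E'
from h import *
from scipy.optimize import least_squares
import itertools
S=[([1.57306626,.358585721,.0118747908,-1.2e-5,-1.2241172,-.288076],[.19032587,.64756542,.20085726],[3.14159,-3.4e-5,-1.8566067]),
([.6024,-.0076,-.1937,0,-1.3847,.9617],[.4803,.0975,.3109],[-3.1416,0,-1.5775]),
([.4703,-.1147,-1.0161,.9749,-.4089,.0166],[.5569,.0134,.185],[-2.6022,-.0008,-1.7945])]
E_=lambda a,v:Ro.from_euler(a,v)
def fk(q,p,s4=1,s6=1):
    # p: a0,h,L1x,L1z,L2x,L2z,y1,d,y2
    A=E_("z",q[0]); U=A*E_("y",q[1]); F=A*E_("y",q[1]-q[2]); W=F*E_("x",s4*q[3]); B=W*E_("y",-q[4]); T=B*E_("x",s6*q[5])
    x=A.apply([p[0],0,p[1]])+U.apply([0,0,p[2]])+F.apply([p[3],p[4],p[5]])+B.apply([p[6],p[7],0])
    return x,T
def setup():
    s=telemetry.get_state(); SS=S+[(s["q"],s["eef_pos"],s["ee_rot"])]
    best=None
    for s4,s6 in itertools.product((1,-1),(1,-1)):
        Ts=[fk(q,np.zeros(8),s4,s6)[1].inv()*E_("xyz",e) for q,_,e in SS]
        sp=max((Ts[0].inv()*t).magnitude() for t in Ts)
        if best is None or sp<best[0]: best=(sp,s4,s6,Ts[0])
    _,s4,s6,K=best
    p0=[0,.3,.35,.35,-.19,0,.25,0]
    r=least_squares(lambda p:np.r_[np.concatenate([fk(q,p,s4,s6)[0]-x for q,x,_ in SS]),1e-4*(p-p0)],p0)
    return best,r
LIM=np.array([[-3.07,3.07],[-1.43,2.12],[-1.02,1.25],[-3.03,1.67],[-3.05,0],[-3.03,3.03]])
def ik(p,R,par,best,q0s):
    _,s4,s6,K=best; out=None
    for q0 in q0s:
        def f(q):
            x,T=fk(q,par,s4,s6); return np.r_[(x-p)*5,((T*K)*Ro.from_matrix(R).inv()).as_rotvec()]
        r=least_squares(f,np.clip(q0,LIM[:,0]+.02,LIM[:,1]-.02),bounds=(LIM[:,0]+.01,LIM[:,1]-.01))
        if out is None or r.cost<out.cost: out=r
    return out
E
python3 - <<'E'
from kin import *
b,r=setup(); print(b[:3],r.x.round(4),np.abs(r.fun).max())
C=Rc();Q0=[S[1][0],S[2][0],telemetry.get_state()["q"],[.3,.5,0,-1,-1,1],[.3,.5,-.5,-2.5,-.5,1],[.3,.5,.5,.5,-1.5,0]]
for flip in(0,1):
  for th in (0,.15,.3,.4,.55):
    # tool in coupler-plane, tilt th
    for dep in(.04,-.03):
        R=Rtool(); R=Ro.from_rotvec(C[:,1]*(.55-th)).as_matrix()@R
        if flip: R=R@np.diag([-1,-1,1.])
        # keep the grasp point at axis depth dep+... 
        g=RIM+C[:,2]*dep; p=g+R[:,2]*.0
        o=ik(p,R,r.x,b,Q0); print(flip,th,dep,"cost",round(o.cost,6),o.x.round(2),R[:,2].round(2))
E
```

```text
(0.00010763705722739357, -1, -1) [ 1.000e-04  1.984e-01  6.016e-01  4.634e-01 -0.000e+00  1.000e-04
  4.034e-01 -1.918e-01] 3.30987862655896e-05
0 0 0.04 cost 0.0 [ 0.36  0.22 -0.3   0.   -1.05  0.99] [-0.  0. -1.]
0 0 -0.03 cost 0.0 [ 0.32  0.33 -0.29  0.   -0.95  1.02] [-0.  0. -1.]
0 0.15 0.04 cost 0.0 [ 0.43  0.13 -0.47  0.12 -0.85  0.85] [ 0.15 -0.03 -0.99]
0 0.15 -0.03 cost 0.0 [ 0.38  0.25 -0.48  0.13 -0.72  0.87] [ 0.15 -0.03 -0.99]
0 0.3 0.04 cost 0.0 [ 0.49  0.05 -0.68  0.33 -0.64  0.61] [ 0.29 -0.07 -0.96]
0 0.3 -0.03 cost 0.0 [ 0.42  0.18 -0.71  0.4  -0.47  0.58] [ 0.29 -0.07 -0.96]
0 0.4 0.04 cost 0.0 [ 0.5  -0.   -0.85  0.58 -0.49  0.37] [ 0.38 -0.09 -0.92]
0 0.4 -0.03 cost 0.0 [ 0.34  0.13 -0.93  0.91 -0.27  0.15] [ 0.38 -0.09 -0.92]
0 0.55 0.04 cost 0.001416 [ 0.41 -0.04 -1.01  1.01 -0.35  0.01] [ 0.51 -0.12 -0.85]
0 0.55 -0.03 cost 0.005336 [ 0.18  0.12 -1.01  1.42 -0.2  -0.22] [ 0.51 -0.12 -0.85]
1 0 0.04 cost 0.0 [ 0.36  0.22 -0.3  -0.   -1.05 -2.15] [-0.  0. -1.]
1 0 -0.03 cost 0.0 [ 0.32  0.33 -0.29 -0.   -0.95 -2.12] [-0.  0. -1.]
1 0.15 0.04 cost 0.0 [ 0.43  0.13 -0.47  0.12 -0.85 -2.29] [ 0.15 -0.03 -0.99]
1 0.15 -0.03 cost 0.0 [ 0.38  0.25 -0.48  0.13 -0.72 -2.27] [ 0.15 -0.03 -0.99]
1 0.3 0.04 cost 0.0 [ 0.49  0.05 -0.68  0.33 -0.64 -2.53] [ 0.29 -0.07 -0.96]
1 0.3 -0.03 cost 0.0 [ 0.42  0.18 -0.71  0.4  -0.47 -2.56] [ 0.29 -0.07 -0.96]
1 0.4 0.04 cost 0.0 [ 0.5  -0.   -0.85  0.58 -0.49 -2.77] [ 0.38 -0.09 -0.92]
1 0.4 -0.03 cost 0.0 [ 0.34  0.13 -0.93  0.91 -0.27 -2.99] [ 0.38 -0.09 -0.92]
1 0.55 0.04 cost 0.002493 [ 0.42 -0.04 -0.99  0.91 -0.34 -3.02] [ 0.51 -0.12 -0.85]
1 0.55 -0.03 cost 0.005336 [ 0.18  0.12 -1.01  1.42 -0.2   2.92] [ 0.51 -0.12 -0.85]
```

The model fits to within 0.03 mm. A tool tilt of about 0.28 rad is reachable, and the jaws may be turned about their own axis, so I'll use that for both the sleeve and the gauge.

```bash
python3 -m inch '1 0 0 0 0 0 0;1 -1 0.2 2 0 0 0;1 -3 0.7 6 0 0 0;1 -3 0.7 6 0 0 0;1 -3 0.7 6 0 0 0'
cat >> h.py <<'E'
PHI=.27
def Rt2(): return Ro.from_rotvec(Rc()[:,1]*PHI).as_matrix()@Rtool()
def G(dep,R=None):   # TCP so that grasp point lies on coupler axis at height dep
    R=Rt2() if R is None else R
    return RIM+Rc()[:,2]*dep+R[:,2]*.019
E
python3 - <<'E'
from h import *
for d in(.05,-.006,-.018,-.02): goal(G(d),Rt2(),d)
E
```

```text
t: 7.6
eef_pos: [0.5889, 0.0153, 0.1808]
ee_rot: [-2.63, -0.008, -1.799]
force: [-0.0, 1.0, 0.7]
width: 0.0871
0.05 shift cm [-2.03 -0.67 -3.84] turn [ 3.38 12.83  0.2 ]
-0.006 shift cm [ 0.83 -1.32 -8.62] turn [ 3.38 12.83  0.2 ]
-0.018 shift cm [ 1.44 -1.46 -9.64] turn [ 3.38 12.83  0.2 ]
-0.02 shift cm [ 1.54 -1.48 -9.81] turn [ 3.38 12.83  0.2 ]
```

```bash
python3 -m inch '1 -2 -0.7 -1 3.4 12.8 0.2;1 -2 -0.7 -3.8 3.4 12.8 0.2;1 -2 -0.7 -3.8 3.4 12.8 0.2;1 0.8 -1.3 -8.6 3.4 12.8 0.2;1 0.8 -1.3 -8.6 3.4 12.8 0.2;1 0.8 -1.3 -8.6 3.4 12.8 0.2;0.4 0.8 -1.3 -8.6 3.4 12.8 0.2;0.4 0.8 -1.3 -8.6 3.4 12.8 0.2;0.4 0.8 -1.3 -8.6 3.4 12.8 0.2;0.4 0.8 -1.3 -8.6 3.4 12.8 0.2;0.4 0.8 -1.3 -8.6 3.4 12.8 0.2' 20
python3 - <<'E'
from h import *
s=telemetry.get_state();C=Rc();print(s["force"]@C,s["width"],"err",(s["eef_pos"]-G(-.006))@C);goal(G(-.018),Rt2())
f=grab("wrist");save(f,"wrist3.png");im=np.array(f["pixels"])[110:290,130:390]
cv2.imwrite("pics/crop3.png",cv2.cvtColor(cv2.resize(im,None,fx=2.5,fy=2.5),cv2.COLOR_RGB2BGR))
E
```

```text
t: 8.98
eef_pos: [0.5969, 0.0024, 0.0949]
ee_rot: [-2.861, 0.0, -1.794]
force: [0.0, -0.9, -0.1]
width: 0.0433
[ 0.16752575 -0.88529588 -0.20783188] 0.04327216465221188 err [-8.56101125e-05  1.97265462e-04  4.22545737e-04]
 shift cm [ 0.64 -0.16 -1.05] turn [-0.02  0.04 -0.01]
```

View pics/crop3.png

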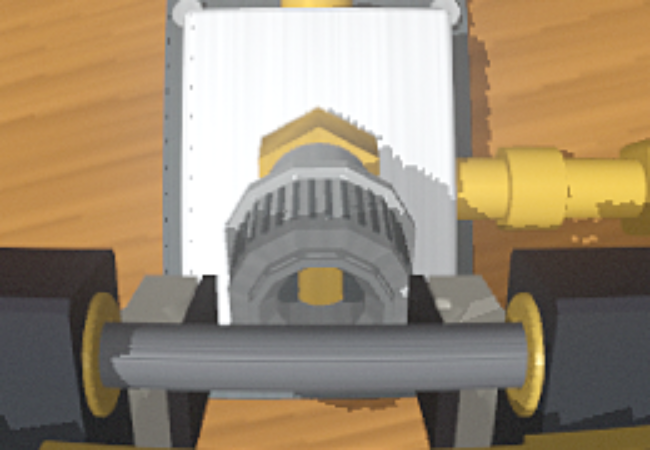

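The fingers have the knurl: width 43 mm and almost no side force. Now I'll pull it back.

```bash
python3 -m inch '0.4 0 0 0 0 0 0;0.4 0 0 0 0 0 0;0.4 0.15 -0.03 -0.25 0 0 0;0.4 0.3 -0.07 -0.5 0 0 0;0.4 0.45 -0.1 -0.75 0 0 0;0.4 0.58 -0.13 -0.95 0 0 0;0.4 0.65 -0.15 -1.1 0 0 0;0.4 0.65 -0.15 -1.1 0 0 0' 50
python3 - <<'E'
from h import *
s=telemetry.get_state();C=Rc();print(s["force"]@C,s["width"],"pos",((s["eef_pos"]-G(0))@C)*1000)
E
```

```text
t: 10.02
eef_pos: [0.603, 0.0001, 0.0841]
ee_rot: [-2.861, -0.001, -1.795]
force: [-4.3, -1.9, 6.5]
width: 0.0354
[ 0.19243367 -2.81575648  7.45900615] 0.03535074934768674 pos [ -0.25089123  -0.68327576 -18.22191103]
```

```bash
python3 - <<'E'
from h import *
f=grab("wrist");s=telemetry.get_state();R=Ro.from_euler("xyz",s["ee_rot"]).as_matrix()
print("tcp",proj(f,s["eef_pos"]),"grasp",proj(f,s["eef_pos"]-.019*R[:,2]),"rim",proj(f,RIM))
im=np.array(f["pixels"])[110:290,130:390]
a=cv2.resize(im,(520,360))
fd=grab("side");q=proj(fd,RIM).astype(int);print(q,proj(fd,RIM),proj(fd,s["eef_pos"]))
b=cv2.resize(np.array(fd["pixels"])[q[1]-40:q[1]+50,q[0]-30:q[0]+40],(280,360),interpolation=cv2.INTER_CUBIC)
cv2.imwrite("pics/crop4.png",cv2.cvtColor(np.hstack([a,b]),cv2.COLOR_RGB2BGR))
E
```

```text
tcp [256.1943519  220.10853945] grasp [256.33228049 230.9266616 ] rim [255.30852379 250.72487658]
[279 189] [279.1811958 189.2172754] [284.11860192 197.22833201]
```

View pics/crop4.png

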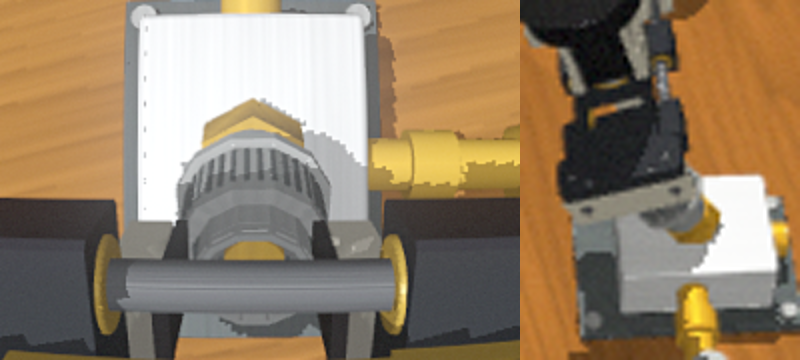

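The sleeve looks pulled back: a stepped tube front is showing and the brass plunger has risen. I'll let go, back off and check.

```bash
python3 -m inch '1 0 0 0 0 0 0;1 0 0 0 0 0 0;1 0 0 0 0 0 0;1 -3.6 0.8 6 0 0 0;1 -3.6 0.8 6 0 0 0;1 -7.3 0.8 14 0 0 0;1 -7.3 0.8 14 0 0 0;1 -7.3 0.8 14 0 0 0'
python3 - <<'E'
from h import *
f=grab("wrist");C=Rc()
print("rim",proj(f,RIM),"lip front",proj(f,RIM-.028*C[:,2]),"hex?",proj(f,RIM-.062*C[:,2]))
q=proj(f,RIM).astype(int)
a=cv2.resize(np.array(f["pixels"])[q[1]-45:q[1]+45,q[0]-50:q[0]+50],(500,450),interpolation=cv2.INTER_CUBIC)
fd=grab("side");q=proj(fd,RIM).astype(int)
b=cv2.resize(np.array(fd["pixels"])[q[1]-20:q[1]+25,q[0]-14:q[0]+16],(300,450),interpolation=cv2.INTER_CUBIC)
cv2.imwrite("pics/crop5.png",cv2.cvtColor(np.hstack([a,b]),cv2.COLOR_RGB2BGR))
print(telemetry.get_state()["eef_pos"])
E
```

```text
t: 11.12
eef_pos: [0.5306, 0.0087, 0.2262]
ee_rot: [-2.858, 0.002, -1.794]
force: [0.4, 0.4, -0.3]
width: 0.0878
rim [247.79421763 156.89477866] lip front [248.38020308 147.12016562] hex? [248.98568698 137.1330968 ]
[0.52984633 0.00808502 0.22348326]
```

View pics/crop5.png

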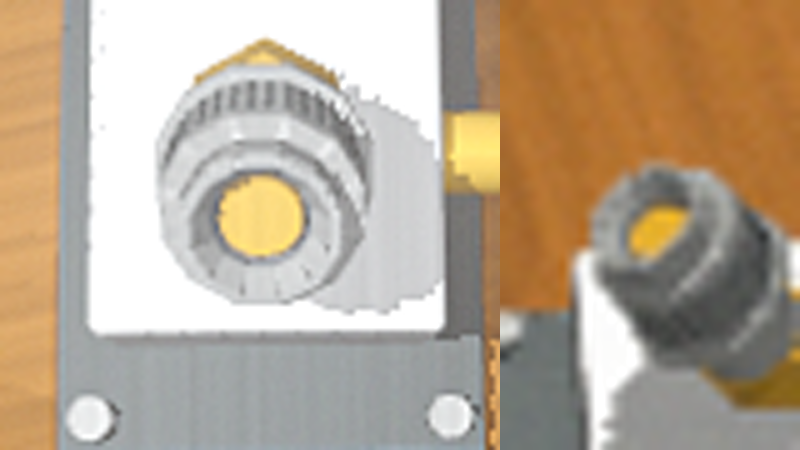

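The sleeve stays back and the plunger (gold disc) has risen. In the crop it is centred at (263,216), about 1.5 mm to the -y side of my estimate. Next I'll look at the gauge from above.

```bash
python3 - <<'E'
from h import *
Rv=np.diag([1,-1,-1.]); Rv=Ro.from_euler("z",-90,degrees=True).as_matrix()@Rv
goal([.41,.31,.22],Rv)
E
```

```text
shift cm [-11.98  30.19  -0.35] turn [ 1.82 15.97 12.75]
```

```bash
python3 -m inch '1 -12 30 0 1.8 16 12.8;1 -12 30 0 1.8 16 12.8;1 -12 30 0 1.8 16 12.8;1 -12 30 0 1.8 16 12.8;1 -12 30 0 1.8 16 12.8;1 -12 30 0 1.8 16 12.8;1 -12 30 0 1.8 16 12.8;1 -12 30 0 1.8 16 12.8;1 -12 30 0 1.8 16 12.8'
python3 look.py 6 gauge stand
python3 - <<'E'
from h import *
f=grab("wrist")
for n in("stand","gauge"):
    for r in regions_of("wrist",n)[:1]:
        q=cv2.findContours(r["pixels"].astype(np.uint8),0,2)[0];k=max(q,key=cv2.contourArea)
        print(n,r["p"],r["bbox"],cv2.minAreaRect(np.array([atz(f,x[0],.036 if n=="stand" else .084)[:2] for x in k],np.float32)*1000))
q=proj(f,[.46,.313,.06]).astype(int);print(q);x0=max(q[0]-70,0);y0=max(q[1]-70,0);print(x0,y0)
cv2.imwrite("pics/crop6.png",cv2.cvtColor(cv2.resize(np.array(f["pixels"])[y0:y0+140,x0:x0+140],(560,560),interpolation=cv2.INTER_CUBIC),cv2.COLOR_RGB2BGR))
E
```

```text
t: 12.35
eef_pos: [0.4104, 0.3069, 0.2233]
ee_rot: [3.141, -0.001, -1.572]
force: [0.6, 0.6, -0.3]
width: 0.0876
[0.477 0.308 0.408] 297.3186396354542
gauge scene [([383.6, 255.3], 0.65, [0.3452, 0.356]), ([386.7, 295.4], 0.62, [0.4229, 0.4414]), ([337.2, 265.3], 0.55, [0.4571, 0.3122])]
gauge side [([215.2, 145.3], 0.75, [0.4666, 0.3167]), ([195.1, 129.3], 0.68, [0.4162, 0.4157]), ([171.0, 149.6], 0.61, [0.3227, 0.337])]
gauge wrist [([251.7, 128.7], 0.89, [0.4621, 0.3119]), ([225.5, 222.8], 0.86, [0.3385, 0.3474]), ([157.7, 162.5], 0.58, [0.4209, 0.4352])]
  tri (array([0.43546842, 0.33333345, 0.06051397]), [0.07557333049820845, 0.04242549789458778, 0.035112062397370726])
stand scene [([336.9, 275.5], 0.8, [0.4574, 0.3169]), ([221.8, 191.9], 0.34, [0.529, -0.094])]
stand side [([215.6, 152.7], 0.85, [0.4652, 0.3199])]
stand wrist []
  tri (array([0.46240965, 0.3179861 , 0.00366566]), [0.0028249595307539522, 0.0028249595307540793])
{'t': np.float64(12.8), 'q': array([ 1.0277e+00,  7.4800e-02, -3.0390e-01, -3.0000e-04, -1.1925e+00,
        5.4410e-01]), 'eef_pos': array([0.4099, 0.308 , 0.2235]), 'ee_rot': array([ 3.1411e+00, -2.0000e-04, -1.5699e+00]), 'force': array([-0.2008, -0.1685, -0.1354]), 'width': np.float64(0.0879)}
stand 0.58 [195.3, 76.9, 304.0, 180.9] ((462.61138916015625, 315.62890625), (110.88993835449219, 110.3828353881836), 18.947200775146484)
gauge 0.87 [140.4, 154.7, 173.0, 180.0] ((420.60992431640625, 423.4389953613281), (27.98752212524414, 33.109718322753906), 16.705860137939453)
[251 130]
181 60
```

View pics/crop6.png

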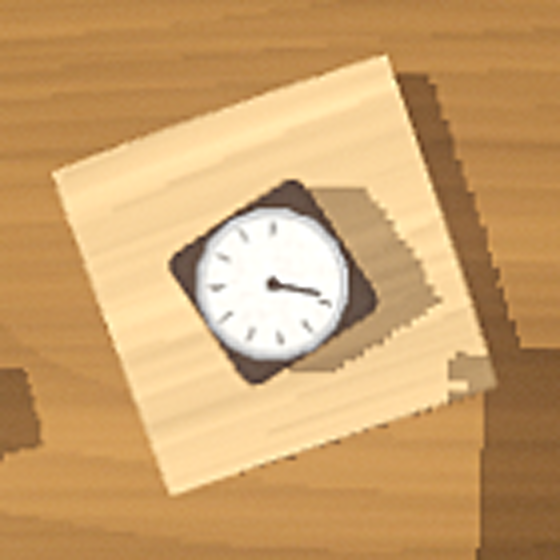

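The picture shows the dial centre at pixel (249,131) and the stand square about it, with case edges at about 34.7° to world x. The two small gauges stay clear.

```bash
python3 - <<'E'
from kin import *
f=grab("wrist"); c=atz(f,(249,131),.086); print("gauge",c, "corners mid",atz(f,(181+273.75/4,60+281.75/4),.084))
gc=np.array([(c[0]+.4626)/2,(c[1]+.3156)/2,.067])
Rrel=Rc().T@Rt2(); R=Ro.from_euler("z",34.7,degrees=True).as_matrix()@Rrel
b,r=setup()
for dz in(.06,0,.1):
    p=gc+R[:,2]*.019+[0,0,dz]; o=ik(p,R,r.x,b,[telemetry.get_state()["q"],S[1][0]]); print(o.cost,o.x.round(2)); goal(p,R,dz)
E
```

```text
gauge [0.46116982 0.31529186 0.086     ] corners mid [0.46168552 0.3148562  0.084     ]
3.849833626186664e-21 [ 0.89  0.42 -0.12 -0.08 -1.29  1.31]
0.06 shift cm [  4.79   0.44 -11.48] turn [-4.67 14.97 34.42]
8.207265826012195e-20 [ 0.89  0.48 -0.18 -0.08 -1.17  1.32]
0 shift cm [  4.79   0.44 -17.48] turn [-4.67 14.97 34.42]
1.2963512932297768e-23 [ 0.89  0.38 -0.08 -0.08 -1.37  1.31]
0.1 shift cm [ 4.79  0.44 -7.48] turn [-4.67 14.97 34.42]
```

```bash
python3 -m inch '1 4.8 0.4 -7.5 -4.7 15 34.4;1 4.8 0.4 -7.5 -4.7 15 34.4;1 4.8 0.4 -7.5 -4.7 15 34.4;1 4.8 0.4 -7.5 -4.7 15 34.4;1 4.8 0.4 -12 -4.7 15 34.4;1 4.8 0.4 -17.5 -4.7 15 34.4;1 4.8 0.4 -17.5 -4.7 15 34.4;1 4.8 0.4 -17.5 -4.7 15 34.4;0.4 4.8 0.4 -17.5 -4.7 15 34.4;0.4 4.8 0.4 -17.5 -4.7 15 34.4;0.4 4.8 0.4 -17.5 -4.7 15 34.4;0.4 4.8 0.4 -17.5 -4.7 15 34.4' 30
python3 -m inch '0.4 0 0 0 0 0 0;0.4 0 0 0 0 0 0;0.4 0 0 0 0 0 0' 50
python3 - <<'E'
from h import *
s=telemetry.get_state();print(s["force"],s["moment"],s["width"],s["eef_pos"],s["ee_rot"])
E
```

```text
t: 14.5
eef_pos: [0.4579, 0.3122, 0.0489]
ee_rot: [2.871, -0.0, -0.965]
force: [-0.3, 0.5, -0.8]
width: 0.0532
t: 14.88
eef_pos: [0.4579, 0.3122, 0.0489]
ee_rot: [2.871, -0.0, -0.965]
force: [-1.0, -0.7, 1.7]
width: 0.0435
[-0.96329334 -0.74822199  1.72045461] [ 0.28903558 -0.74438368  0.095522  ] 0.0434932806646912 [0.45793398 0.31215647 0.04890132] [ 2.87135266e+00 -3.92692906e-04 -9.65387210e-01]
```

```bash
cat >> h.py <<'E'
RIM=RIM-.0012*Rc()[:,1]
GR=Ro.from_euler("z",34.7,degrees=True).as_matrix(); GP=np.array([.4618,.3153,.036])
TP=GR.T@(np.array([.45793,.31216,.0489])-GP); TR=GR.T@Ro.from_euler("xyz",[2.87135,-.00039,-.96539]).as_matrix()
def ins(h,dx=0,dy=0):  # tool pose for gauge origin h above the rim
    C=Rc(); return RIM+C@np.array([dx,dy,h])+C@TP, C@TR
E
python3 -m inch '0.4 0 0 3 0 0 0;0.4 0 0 8 0 0 0;0.4 0 0 14 0 0 0;0.4 0 0 14 0 0 0;0.4 0 0 14 0 0 0;0.4 0 0 14 0 0 0' 60
python3 - <<'E'
from kin import *
b,r=setup(); s=telemetry.get_state(); print(s["width"],s["force"])
for h in(.1,.05,.033,0):
    p,R=ins(h); o=ik(p,R,r.x,b,[s["q"],S[1][0],S[2][0]]); print(o.cost.round(7),o.x.round(2)); goal(p,R,h)
E
```

```text
t: 15.62
eef_pos: [0.457, 0.3115, 0.187]
ee_rot: [2.868, -0.001, -0.966]
force: [-0.1, 0.3, -4.7]
width: 0.0435
0.04349796128438223 [-0.13808949  0.33906631 -4.66895242]
0.0 [ 0.55 -0.07 -0.62  0.26 -0.84  0.63]
0.1 shift cm [  6.99 -29.5    2.46] turn [  6.21 -32.01 -46.23]
0.0 [ 0.51  0.01 -0.65  0.28 -0.72  0.64]
0.05 shift cm [  9.54 -30.08  -1.8 ] turn [  6.21 -32.01 -46.23]
0.0 [ 0.49  0.04 -0.66  0.29 -0.68  0.64]
0.033 shift cm [ 10.41 -30.28  -3.25] turn [  6.21 -32.01 -46.23]
0.0 [ 0.46  0.1  -0.68  0.32 -0.6   0.64]
0 shift cm [ 12.09 -30.66  -6.06] turn [  6.21 -32.01 -46.23]
```

```bash
python3 -m inch '0.4 7 -29.5 2.5 6.2 -32 -46.2;0.4 7 -29.5 2.5 6.2 -32 -46.2;0.4 7 -29.5 2.5 6.2 -32 -46.2;0.4 7 -29.5 2.5 6.2 -32 -46.2;0.4 7 -29.5 2.5 6.2 -32 -46.2;0.4 7 -29.5 2.5 6.2 -32 -46.2;0.4 7 -29.5 2.5 6.2 -32 -46.2;0.4 9.5 -30.1 -1.8 6.2 -32 -46.2;0.4 9.5 -30.1 -1.8 6.2 -32 -46.2;0.4 9.5 -30.1 -1.8 6.2 -32 -46.2;0.4 9.5 -30.1 -1.8 6.2 -32 -46.2'
python3 - <<'E'
from h import *
s=telemetry.get_state(); print(s["width"],s["force"],s["q"].round(2));C=Rc();print("err mm",(s["eef_pos"]-ins(.05)[0])@C*1000)
for h in(.05,.033,0): goal(*ins(h),h)
f=grab("wrist");q=proj(f,RIM).astype(int);print("rim",proj(f,RIM),q)
a=cv2.resize(np.array(f["pixels"])[q[1]-60:q[1]+60,q[0]-60:q[0]+60],(450,450),interpolation=cv2.INTER_CUBIC)
fd=grab("side");q=proj(fd,RIM).astype(int);print(q)
b=cv2.resize(np.array(fd["pixels"])[q[1]-35:q[1]+25,q[0]-24:q[0]+16],(300,450),interpolation=cv2.INTER_CUBIC)
cv2.imwrite("pics/crop7.png",cv2.cvtColor(np.hstack([a,b]),cv2.COLOR_RGB2BGR))
E
```

```text
t: 17.0
eef_pos: [0.5525, 0.0111, 0.1699]
ee_rot: [-2.861, -0.0, -1.793]
force: [-0.4, -0.4, -3.2]
width: 0.0434
0.04342864888535101 [-0.36994259 -0.41402853 -3.15168967] [ 0.51  0.01 -0.65  0.28 -0.72  0.64]
err mm [0.37286214 0.43504123 0.81346393]
0.05 shift cm [ 0.   -0.04 -0.09] turn [-0.    0.03 -0.09]
0.033 shift cm [ 0.87 -0.24 -1.54] turn [-0.    0.03 -0.09]
0 shift cm [ 2.55 -0.62 -4.35] turn [-0.    0.03 -0.09]
rim [255.99216249 171.25829318] [255 171]
[279 189]
```

View pics/crop7.png

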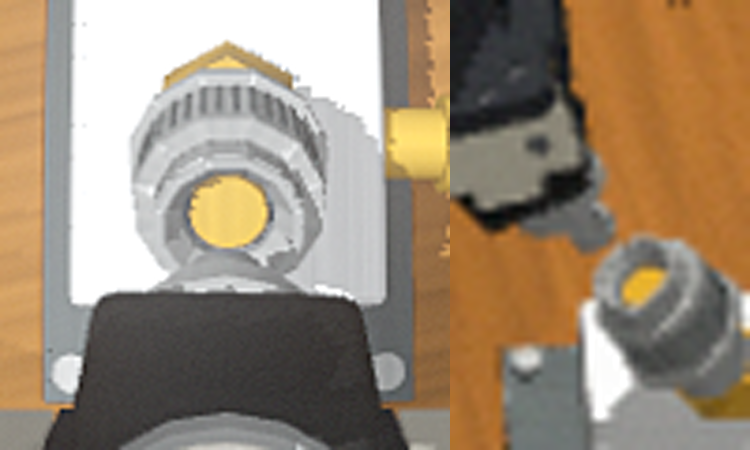

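The side view shows the plug above the mouth and in line with it, with the sleeve still back. I'll push in step by step.

```bash
python3 -m inch '0.4 0.9 -0.24 -1.5 0 0 0;0.4 0.9 -0.24 -1.5 0 0 0;0.4 1.2 -0.32 -2.1 0 0 0;0.4 1.5 -0.38 -2.6 0 0 0;0.4 1.65 -0.42 -2.85 0 0 0;0.4 1.65 -0.42 -2.85 0 0 0' 60
python3 - <<'E'
from h import *
s=telemetry.get_state();C=Rc(); print(s["width"],"F",s["force"]@C,"M",s["moment"]@C,"err mm",(s["eef_pos"]-ins(0)[0])@C*1000); goal(*ins(0))
E
```

```text
t: 17.85
eef_pos: [0.5688, 0.0067, 0.1414]
ee_rot: [-2.861, 0.0, -1.793]
force: [0.4, 0.0, -3.6]
width: 0.0432
0.043212345234329735 F [-1.60136254  0.09630408 -3.28853525] M [-0.03219423  1.35486948 -0.04219915] err mm [-0.10459948 -0.21424067 17.62965524]
 shift cm [ 0.91 -0.19 -1.5 ] turn [-0.02  0.04 -0.07]
```

```bash
python3 -m inch '0.4 0.2 -0.04 -0.33 0 0 0;0.4 0.4 -0.08 -0.66 0 0 0;0.4 0.6 -0.13 -1 0 0 0;0.4 0.75 -0.16 -1.25 0 0 0;0.4 0.9 -0.19 -1.5 0 0 0;0.4 0.9 -0.19 -1.5 0 0 0'
python3 - <<'E'
from h import *
s=telemetry.get_state();C=Rc(); print(s["width"],"F",s["force"]@C,"M",s["moment"]@C,"err mm",(s["eef_pos"]-ins(0)[0])@C*1000); goal(*ins(0))
E
```

```text
t: 18.6
eef_pos: [0.578, 0.0049, 0.1261]
ee_rot: [-2.861, 0.0, -1.793]
force: [-0.7, -0.5, -1.5]
width: 0.0433
0.043281484125652324 F [-1.24378163 -0.68442885 -0.97573581] M [-0.01039856  1.30932477  0.01167577] err mm [-0.17197563  0.00797615 -0.29512879]
 shift cm [-0.   -0.    0.03] turn [-0.02  0.04 -0.07]
```

```bash
python3 -m inch '0.4 0.08 -0.02 -0.13 0 0 0;0.4 0.15 -0.035 -0.26 0 0 0;0.4 0.15 -0.035 -0.26 0 0 0'
python3 - <<'E'
from h import *
s=telemetry.get_state();C=Rc(); print(s["width"],"F",s["force"]@C,"M",s["moment"]@C,"err mm",(s["eef_pos"]-ins(0)[0])@C*1000)
f=grab("wrist");q=proj(f,RIM).astype(int)
a=cv2.resize(np.array(f["pixels"])[q[1]-80:q[1]+40,q[0]-60:q[0]+60],(450,450),interpolation=cv2.INTER_CUBIC)
fd=grab("side");q=proj(fd,RIM).astype(int);print(q)
b=cv2.resize(np.array(fd["pixels"])[q[1]-35:q[1]+25,q[0]-20:q[0]+20],(300,450),interpolation=cv2.INTER_CUBIC)
cv2.imwrite("pics/crop8.png",cv2.cvtColor(np.hstack([a,b]),cv2.COLOR_RGB2BGR))
E
```

```text
t: 18.98
eef_pos: [0.5787, 0.0046, 0.1259]
ee_rot: [-2.86, 0.001, -1.793]
force: [-28.5, 7.0, 31.2]
width: 0.0431
0.043109658171568276 F [-8.66151415  0.51787297 41.94142506] M [ 0.45441305  8.29075948 -0.06012594] err mm [ 0.4523522  -0.07536265 -0.84362378]
[279 189]
```

View pics/crop8.png

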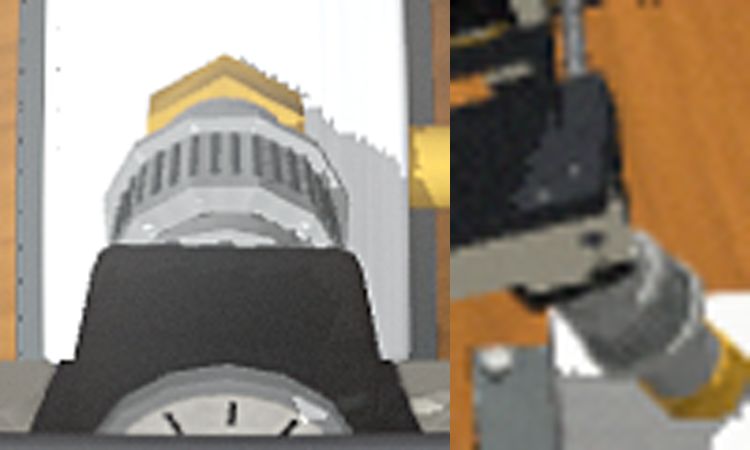

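The push met a hard stop at 42 N on the rim. Grey tube now shows behind the lip, so the sleeve is forward. I'll relax, release and retreat.

```bash
python3 -m inch '0.4 -0.13 0.03 0.2 0 0 0;1 -0.13 0.03 0.2 0 0 0;1 -0.13 0.03 0.2 0 0 0;1 -0.13 0.03 0.2 0 0 0;1 -0.13 0.03 0.2 0 0 0;1 -1.3 0.3 4 0 0 0;1 -4 1 13 0 0 0;1 -4 1 13 0 0 0;1 -4 1 13 0 0 0;0 -4 1 13 0 0 0'
python3 - <<'E'
from h import *
f=grab("wrist");s=telemetry.get_state();print(s["force"],s["eef_pos"])
C=Rc();q=proj(f,RIM).astype(int);print("dial exp",proj(f,RIM+.05*C[:,2]),"lip front fwd",proj(f,RIM-.028*C[:,2]),q)
a=cv2.resize(np.array(f["pixels"])[q[1]-75:q[1]+75,q[0]-60:q[0]+190],(800,480),interpolation=cv2.INTER_CUBIC)
cv2.imwrite("pics/crop9.png",cv2.cvtColor(a,cv2.COLOR_RGB2BGR))
for c in("wrist","side"):
    g=f if c=="wrist" else grab(c)
    for n,z in(("valve_grip",.075),("gauge",.118)): print(c,n,[(atz(g,r["location"],z).round(4),r["p"]) for r in pinpoint(c,n)[:2]])
E
```

```text
t: 20.32
eef_pos: [0.5384, 0.0146, 0.2554]
ee_rot: [-2.86, 0.001, -1.793]
force: [0.2, -0.5, -0.6]
width: 0.0821
[ 0.74886607 -1.07849297  0.14956794] [0.53829161 0.01437576 0.25483195]
dial exp [256.1344211  187.51781769] lip front fwd [255.94633894 156.23483471] [256 165]
wrist valve_grip [(array([ 0.5257, -0.1277,  0.075 ]), 0.82)]
wrist gauge [(array([0.5889, 0.0044, 0.118 ]), 0.9)]
side valve_grip [(array([ 0.5228, -0.1355,  0.075 ]), 0.8)]
side gauge [(array([0.5882, 0.0013, 0.118 ]), 0.77), (array([0.4028, 0.3162, 0.118 ]), 0.68)]
```

The picture limit is reached (12 viewed), so I go on with numbers. The networks place the gauge at the rim: wrist (0.589,0.004), side (0.588,0.001). Next I work out the lever waypoints.

```bash
python3 - <<'E'
from kin import *
b,r=setup();q=telemetry.get_state()["q"]
piv=np.array([.622,-.001])+Ro.from_euler("z",YAW).as_matrix()[:2,:2]@[0,-.14]; print(piv)
def wp(v,o,z):
    th=np.pi+YAW+v; u=np.array([np.cos(th),np.sin(th)]); n=np.array([-u[1],u[0]])
    p=np.r_[piv+.07*u-o*n,z]; x=np.r_[u,0]; R=np.column_stack([x,np.cross([0,0,-1],x),[0,0,-1]]); return p,R
p0,R0=wp(.11,.036,.16)
goal(p0,R0,"approach")
for v,o,z in[(.11,.036,.16),(.11,.036,.058),(.11,.0175,.058)]+[(x,.0175,.058) for x in(.3,.5,.7,.9,1.1,1.3,1.45,1.57,1.65)]:
    p,R=wp(v,o,z);k=ik(p,R,r.x,b,[q,S[1][0],[.3,.5,-.2,0,-1,-1]]);q=k.x
    print(v,o,"rel approach cm",((p-p0)*100).round(2),"turnz",np.degrees(v-.11).round(1),"cost",k.cost.round(7),q.round(2))
E
```

```text
[ 0.59098321 -0.13752091]
approach shift cm [ -1.31 -10.82  -9.51] turn [ 14.36  10.16 -83.15]
0.11 0.036 rel approach cm [0. 0. 0.] turnz 0.0 cost 0.0 [ 0.19  0.16 -0.36  0.   -1.05 -0.3 ]
0.11 0.036 rel approach cm [  0.    0.  -10.2] turnz 0.0 cost 0.0 [ 0.19  0.27 -0.48  0.   -0.82 -0.3 ]
0.11 0.0175 rel approach cm [ -0.21  -1.84 -10.2 ] turnz 0.0 cost 0.0 [ 0.16  0.27 -0.48  0.   -0.82 -0.27]
0.3 0.0175 rel approach cm [ -0.57  -3.16 -10.2 ] turnz 10.9 cost 0.0 [ 0.13  0.27 -0.48  0.   -0.82 -0.05]
0.5 0.0175 rel approach cm [ -0.66  -4.6  -10.2 ] turnz 22.3 cost 0.0 [ 0.1   0.27 -0.48  0.   -0.82  0.17]
0.7 0.0175 rel approach cm [ -0.48  -6.03 -10.2 ] turnz 33.8 cost 0.0 [ 0.07  0.28 -0.46  0.   -0.82  0.4 ]
0.9 0.0175 rel approach cm [-1.00e-02 -7.39e+00 -1.02e+01] turnz 45.3 cost 0.0 [ 0.05  0.29 -0.45  0.   -0.83  0.63]
1.1 0.0175 rel approach cm [  0.72  -8.63 -10.2 ] turnz 56.7 cost 0.0 [ 0.02  0.31 -0.42  0.   -0.84  0.85]
1.3 0.0175 rel approach cm [  1.69  -9.7  -10.2 ] turnz 68.2 cost 0.0 [ 0.    0.33 -0.39  0.   -0.85  1.07]
1.45 0.0175 rel approach cm [  2.54 -10.37 -10.2 ] turnz 76.8 cost 0.0 [-0.01  0.34 -0.37  0.   -0.86  1.24]
1.57 0.0175 rel approach cm [  3.29 -10.8  -10.2 ] turnz 83.7 cost 0.0 [-0.02  0.36 -0.35 -0.   -0.86  1.36]
1.65 0.0175 rel approach cm [  3.81 -11.04 -10.2 ] turnz 88.2 cost 0.0 [-0.02  0.36 -0.34 -0.   -0.87  1.45]
```

```bash
python3 -m inch '0 -1.3 -10.8 0 14.4 10.2 -83.2;0 -1.3 -10.8 0 14.4 10.2 -83.2;0 -1.3 -10.8 0 14.4 10.2 -83.2;0 -1.3 -10.8 0 14.4 10.2 -83.2;0 -1.3 -10.8 0 14.4 10.2 -83.2;0 -1.3 -10.8 0 14.4 10.2 -83.2;0 -1.3 -10.8 0 14.4 10.2 -83.2;0 -1.3 -10.8 0 14.4 10.2 -83.2;0 -1.3 -10.8 0 14.4 10.2 -83.2;0 -1.3 -10.8 -9.5 14.4 10.2 -83.2;0 -1.3 -10.8 -9.5 14.4 10.2 -83.2;0 -1.3 -10.8 -9.5 14.4 10.2 -83.2' && python3 -m inch '0 0 0 -5 0 0 0;0 0 0 -10.2 0 0 0;0 0 0 -10.2 0 0 0;0 0 0 -10.2 0 0 0'
python3 - <<'E'
from h import *
for c in("side","scene"):
    g=grab(c); print(c,[(atz(g,r["location"],.075).round(4),r["p"]) for r in pinpoint(c,"valve_grip")[:2]],[(atz(g,r["location"],.118).round(4),r["p"]) for r in pinpoint(c,"gauge")[:3]])
E
```

```text
t: 22.12
eef_pos: [0.5236, -0.0938, 0.1578]
ee_rot: [-3.141, -0.005, 3.031]
force: [0.9, -0.1, 1.1]
width: 0.0006
t: 22.62
eef_pos: [0.5257, -0.0937, 0.0584]
ee_rot: [-3.141, -0.002, 3.033]
force: [0.3, 0.1, 1.3]
width: 0.0003
side [(array([ 0.5215, -0.1278,  0.075 ]), 0.82)] [(array([0.3357, 0.2295, 0.118 ]), 0.6), (array([0.4012, 0.3222, 0.118 ]), 0.57)]
scene [(array([ 0.5221, -0.1364,  0.075 ]), 0.46)] [(array([0.3989, 0.3883, 0.118 ]), 0.73), (array([ 0.5898, -0.0016,  0.118 ]), 0.55), (array([0.475, 0.476, 0.118]), 0.54)]
```

```bash
python3 -m inch '0 -0.2 -1.8 0 0 0 0;0 -0.5 -3 0 0 0 8;0 -0.6 -3.8 0 0 0 16;0 -0.65 -4.6 0 0 0 22;0 -0.5 -6 0 0 0 32;0 -0.25 -6.8 0 0 0 40;0 0 -7.4 0 0 0 47;0 0.35 -8 0 0 0 52;0 0.7 -8.7 0 0 0 57;0 0.7 -8.7 0 0 0 57'; python3 - <<'E'
from h import *
g=grab("side");print([(atz(g,r["location"],.075).round(4),r["p"]) for r in pinpoint("side","valve_grip")[:2]],"expect",np.array([.591,-.1375])+.07*np.array([np.cos(np.pi+YAW+1.1),np.sin(np.pi+YAW+1.1)]))
E
```

```text
t: 24.18
eef_pos: [0.5313, -0.1817, 0.0572]
ee_rot: [-3.141, -0.003, -2.259]
force: [0.6, -1.3, -0.1]
width: 0.0005
[(array([ 0.5971, -0.0554,  0.075 ]), 0.47), (array([0.4498, 0.2311, 0.075 ]), 0.46)] expect [ 0.54621613 -0.19129967]
```

```bash
python3 -m inch '0 0.6 -0.5 0 0 0 6;0 1.1 -0.9 0 0 0 11;0 2 -1.6 0 0 0 20;0 2.7 -2 0 0 0 27;0 2.7 -2 0 0 0 27;0 3 -2.1 0 0 0 27;0 3 -2.1 0 0 0 27'; python3 - <<'E'
from h import *
s=telemetry.get_state(); print(s["force"],s["eef_pos"],s["ee_rot"])
piv=np.array([.591,-.1375])
for v in(1.4,1.57): print(v,piv+.07*np.array([np.cos(np.pi+YAW+v),np.sin(np.pi+YAW+v)]))
for c in("side","scene"):
    g=grab(c);print(c,[(atz(g,r["location"],.075).round(4),r["p"]) for r in pinpoint(c,"valve_grip")[:2]])
E
```

```text
t: 25.15
eef_pos: [0.5611, -0.202, 0.0572]
ee_rot: [-3.141, -0.003, -1.791]
force: [0.1, -0.7, 0.1]
width: 0.0005
[ 0.08771588 -0.72573556  0.09956733] [ 0.56106831 -0.2020188   0.05722311] [-3.14142534e+00 -2.81510821e-03 -1.79058885e+00]
1.4 [ 0.56411522 -0.20213133]
1.57 [ 0.57543725 -0.20574808]
side [(array([ 0.5219, -0.1285,  0.075 ]), 0.69)]
scene [(array([ 0.5247, -0.1284,  0.075 ]), 0.72)]
```

The networks still report the grip at the closed pose, although the fingers swept through it. I'll lift clear and check the pixels directly.

```bash
python3 -m inch '0 -2 0.3 0 0 0 0;0 -2 0.3 6 0 0 0;0 -2 0.3 12 0 0 0;0 -6 3 19 0 0 0;0 -12 6 25 0 0 0;0 -12 6 25 0 0 0;0 -12 6 25 0 0 0'; python3 - <<'E'
from h import *
piv=np.array([.591,-.1375])
for c in("wrist","side","scene"):
    g=grab(c);print(c,[(r["location"],atz(g,r["location"],.075).round(4),r["p"]) for r in pinpoint(c,"valve_grip")[:2]],[(atz(g,r["location"],.118).round(4),r["p"]) for r in pinpoint(c,"gauge")[:3]])
    im=np.array(g["pixels"]).astype(int).max(2)
    for v in np.arange(0,1.7,.1):
        th=np.pi+YAW+v;m=[]
        for rr in(.055,.065,.075,.085,.095):
            q=proj(g,np.r_[piv+rr*np.array([np.cos(th),np.sin(th)]),.08]).round().astype(int)
            m.append(im[q[1],q[0]] if 0<=q[0]<512 and 0<=q[1]<384 else -1)
        print(round(v,1),np.mean(m).round(),end="; ")
    print()
E
```

```text
t: 26.22
eef_pos: [0.4407, -0.1415, 0.3112]
ee_rot: [-3.134, -0.001, -1.788]
force: [-0.4, -0.1, -0.3]
width: 0.0006
wrist [([231.2, 107.5], array([ 0.5279, -0.1262,  0.075 ]), 0.66)] [(array([5.842e-01, 3.000e-04, 1.180e-01]), 0.67)]
0.0 134.0; 0.1 109.0; 0.2 143.0; 0.3 216.0; 0.4 199.0; 0.5 180.0; 0.6 178.0; 0.7 194.0; 0.8 194.0; 0.9 203.0; 1.0 207.0; 1.1 219.0; 1.2 215.0; 1.3 183.0; 1.4 230.0; 1.5 229.0; 1.6 223.0; 
side [([272.7, 242.4], array([ 0.531 , -0.1305,  0.075 ]), 0.59)] [(array([0.5854, 0.0032, 0.118 ]), 0.63), (array([0.5874, 0.0191, 0.118 ]), 0.63), (array([0.3336, 0.2491, 0.118 ]), 0.6)]
0.0 114.0; 0.1 60.0; 0.2 35.0; 0.3 96.0; 0.4 140.0; 0.5 172.0; 0.6 171.0; 0.7 168.0; 0.8 169.0; 0.9 168.0; 1.0 170.0; 1.1 159.0; 1.2 136.0; 1.3 114.0; 1.4 167.0; 1.5 230.0; 1.6 203.0; 
scene [([214.6, 161.0], array([ 0.5155, -0.1448,  0.075 ]), 0.72)] [(array([0.587 , 0.0182, 0.118 ]), 0.75), (array([0.3954, 0.393 , 0.118 ]), 0.75), (array([0.672 , 0.0879, 0.118 ]), 0.34)]
0.0 41.0; 0.1 42.0; 0.2 91.0; 0.3 130.0; 0.4 143.0; 0.5 144.0; 0.6 131.0; 0.7 119.0; 0.8 113.0; 0.9 122.0; 1.0 140.0; 1.1 142.0; 1.2 143.0; 1.3 144.0; 1.4 141.0; 1.5 140.0; 1.6 142.0;
```

All three cameras confirm the lever is still at about 0.1 rad. I'll repeat the push in small parts and watch the force.

```bash
python3 -m inch '0 8.5 4.8 -4 0 0 -84;0 8.5 4.8 -4 0 0 -84;0 8.5 4.8 -4 0 0 -84;0 8.5 4.8 -4 0 0 -84;0 8.5 4.8 -4 0 0 -84;0 8.5 4.8 -4 0 0 -84;0 8.5 4.8 -4 0 0 -84;0 8.5 4.8 -4 0 0 -84;0 8.5 4.8 -10 0 0 -84;0 8.5 4.8 -16 0 0 -84;0 8.5 4.8 -22 0 0 -84;0 8.5 4.8 -25.3 0 0 -84' ; python3 -m inch '0 0 0 0 0 0 0;0 -0.2 -1.5 0 0 0 0;0 -0.2 -2 0 0 0 0'; python3 -m inch '0 -0.1 -0.5 0 0 0 0;0 -0.1 -1 0 0 0 0'; python3 - <<'E'
from h import *
s=telemetry.get_state();print(s["force"],s["moment"])
fr={c:grab(c) for c in("wrist","side","scene")}
piv=np.array([.591,-.1375])
for c,g in fr.items():
    print(c,[(np.round(r["location"]),atz(g,r["location"],.075).round(4),r["p"]) for r in pinpoint(c,"valve_grip")[:2]],"tcp px",proj(g,s["eef_pos"]))
E
```

```text
t: 28.18
eef_pos: [0.524, -0.0947, 0.0497]
ee_rot: [3.141, -0.008, 3.026]
force: [0.4, -0.0, -0.0]
width: 0.0001
t: 28.55
eef_pos: [0.5225, -0.1152, 0.0509]
ee_rot: [3.14, -0.007, 3.026]
force: [-1.6, 3.7, -0.6]
width: 0.0007
t: 28.8
eef_pos: [0.5213, -0.1253, 0.0516]
ee_rot: [3.139, -0.006, 3.025]
force: [-2.3, 4.0, 0.1]
width: 0.0007
[-2.31996156  4.01186305  0.1296371 ] [ 1.68486245  0.87905613 -0.00322105]
wrist [(array([244., 198.]), array([ 0.5249, -0.147 ,  0.075 ]), 0.61)] tcp px [254.8931265  218.75068912]
side [(array([270., 252.]), array([ 0.5167, -0.1581,  0.075 ]), 0.77), (array([216., 154.]), array([0.4559, 0.2345, 0.075 ]), 0.43)] tcp px [268.51846363 246.7117976 ]
scene [(array([212., 160.]), array([ 0.5178, -0.1545,  0.075 ]), 0.54), (array([196., 143.]), array([ 0.516 , -0.2453,  0.075 ]), 0.36)] tcp px [217.04964422 171.65687696]
```

Now the force is 4 N and the grip is moving. I'll continue in parts.

```bash
python3 -m inch '0 -0.2 -0.7 0 0 0 5;0 -0.3 -1.4 0 0 0 11;0 -0.2 -2.1 0 0 0 17;0 -0.1 -2.9 0 0 0 22;0 0.1 -3.5 0 0 0 28;0 0.4 -4.2 0 0 0 34;0 0.4 -4.2 0 0 0 34'; python3 - <<'E'
from h import *
s=telemetry.get_state();print(s["force"],s["moment"])
for c in ("wrist","side","scene"):
    g=grab(c);print(c,[(np.round(r["location"]),atz(g,r["location"],.075).round(4),r["p"]) for r in pinpoint(c,"valve_grip")[:2]])
E
```

```text
t: 29.98
eef_pos: [0.5253, -0.1676, 0.051]
ee_rot: [3.14, -0.007, -2.665]
force: [-2.8, 0.8, 1.0]
width: 0.0002
[-2.75327525  0.80559531  0.97929611] [ 0.36493885  0.98434897 -0.02752548]
wrist [(array([250., 197.]), array([ 0.5382, -0.1852,  0.075 ]), 0.87)]
side [(array([285., 263.]), array([ 0.5429, -0.1966,  0.075 ]), 0.55), (array([366., 342.]), array([ 0.6514, -0.4332,  0.075 ]), 0.54)]
scene [(array([204., 154.]), array([ 0.5233, -0.1883,  0.075 ]), 0.56)]
```

```bash
python3 -m inch '0 0.35 -0.6 0 0 0 6;0 0.7 -1.2 0 0 0 12;0 1.2 -1.8 0 0 0 17;0 1.7 -2.3 0 0 0 23;0 2.1 -2.7 0 0 0 28;0 2.5 -3 0 0 0 32;0 2.9 -3.2 0 0 0 36;0 3.3 -3.4 0 0 0 38;0 3.3 -3.4 0 0 0 38'; python3 - <<'E'
from h import *
s=telemetry.get_state();print(s["force"],s["moment"])
for c in ("wrist","side","scene"):
    g=grab(c);print(c,[(np.round(r["location"]),atz(g,r["location"],.075).round(4),r["p"]) for r in pinpoint(c,"valve_grip")[:2]])
E
```

```text
t: 31.4
eef_pos: [0.557, -0.2016, 0.0507]
ee_rot: [3.137, -0.008, -2.002]
force: [-6.5, -0.8, 1.7]
width: 0.0008
[-6.54954064 -0.76161917  1.74691367] [-0.40868056  2.39499023  0.02950711]
wrist []
side []
scene [(array([188., 156.]), array([ 0.5658, -0.2095,  0.075 ]), 0.6), (array([219., 188.]), array([ 0.5641, -0.0463,  0.075 ]), 0.18)]
```

```bash
python3 -m inch '0 0.3 -0.05 0 0 0 0;0 0.6 -0.1 0 0 0 0;0 0.6 -0.1 0 0 0 0'; python3 -m inch '0 0 0 0 0 0 0;0 -3 0.3 0 0 0 0;0 -3 0.3 0 0 0 0;0 -3 0.3 6 0 0 0;0 -3 0.3 12 0 0 0;0 -8 3 18 0 0 0;0 -12 6 24 0 0 0;0 -12 6 24 0 0 0;0 -12 6 24 0 0 0'; python3 - <<'E'
from h import *
piv=np.array([.591,-.1375])
for c in("wrist","side","scene"):
    g=grab(c);print(c,[(np.round(r["location"]),atz(g,r["location"],.075).round(4),r["p"]) for r in pinpoint(c,"valve_grip")[:2]],"gauge",[(atz(g,r["location"],.118).round(4),r["p"]) for r in pinpoint(c,"gauge")[:2]])
    print(" sleeve/coupler",[(np.round(r["location"]),np.round(r["p"],2)) for n in("sleeve","coupler") for r in pinpoint(c,n)[:1]],"rim px",proj(g,RIM).round())
    im=np.array(g["pixels"]).astype(int).max(2)
    for v in np.arange(0.9,1.9,.1):
        th=np.pi+YAW+v;m=[]
        for rr in(.055,.065,.075,.085,.095):
            q=proj(g,np.r_[piv+rr*np.array([np.cos(th),np.sin(th)]),.08]).round().astype(int)
            m.append(im[q[1],q[0]] if 0<=q[0]<512 and 0<=q[1]<384 else -1)
        print(round(v,1),np.mean(m).round(),end="; ")
    print()
E
```

```text
t: 32.08
eef_pos: [0.5572, -0.2021, 0.0499]
ee_rot: [3.128, -0.011, -2.004]
force: [-16.5, 4.5, 10.3]
width: 0.0004
t: 33.2
eef_pos: [0.4387, -0.1416, 0.2938]
ee_rot: [3.136, -0.007, -2.003]
force: [0.4, 0.2, 0.2]
width: 0.0004
wrist [(array([254.,  50.]), array([ 0.5807, -0.2066,  0.075 ]), 0.83)] gauge [(array([0.5842, 0.0013, 0.118 ]), 0.61)]
 sleeve/coupler [(array([104., 117.]), np.float64(0.87)), (array([108., 112.]), np.float64(0.75))] rim px [105. 115.]
0.9 218.0; 1.0 213.0; 1.1 218.0; 1.2 215.0; 1.3 187.0; 1.4 206.0; 1.5 90.0; 1.6 99.0; 1.7 130.0; 1.8 222.0; 
side [(array([301., 266.]), array([ 0.5767, -0.2177,  0.075 ]), 0.77), (array([288., 214.]), array([ 0.598 , -0.0517,  0.075 ]), 0.68)] gauge [(array([0.3306, 0.2364, 0.118 ]), 0.68), (array([0.4105, 0.3135, 0.118 ]), 0.68)]
 sleeve/coupler [(array([281., 191.]), np.float64(0.78))] rim px [279. 190.]
0.9 170.0; 1.0 173.0; 1.1 162.0; 1.2 149.0; 1.3 130.0; 1.4 166.0; 1.5 52.0; 1.6 57.0; 1.7 118.0; 1.8 175.0; 
scene [(array([187., 153.]), array([ 0.5617, -0.2235,  0.075 ]), 0.6)] gauge [(array([ 0.5831, -0.0017,  0.118 ]), 0.79), (array([0.4004, 0.3901, 0.118 ]), 0.76)]
 sleeve/coupler [(array([224., 192.]), np.float64(0.61)), (array([222., 193.]), np.float64(0.93))] rim px [220. 191.]
0.9 104.0; 1.0 106.0; 1.1 129.0; 1.2 144.0; 1.3 146.0; 1.4 140.0; 1.5 107.0; 1.6 30.0; 1.7 54.0; 1.8 121.0;
```

The lever is dark at 1.5 to 1.6 rad in all three cameras, and 17 N at the stop moved it no further. The gauge sits at the rim and the robot touches nothing, so I hand in.

```bash
python3 - <<'E'
from h import *
g=grab("side")
for n in("mug","tin"): print(n,[(atz(g,r["location"],0).round(3),r["p"]) for r in pinpoint("side",n)[:1]])
print(arm.job_done())
E
```

```text
mug [(array([ 0.472, -0.33 ,  0.   ]), 0.76)]
tin [(array([ 0.698,  0.317, -0.   ]), 0.73)]
the job is handed in; nothing more can be done
None
```

The job is done and handed in at about 34 s of the 66 s allowed. I pulled the sleeve back until it caught, moved the gauge from its stand into the coupler, and swung the valve lever to its stop. The hand-in gave no verdict.

**Last checks**
- **Sleeve back:** after I let go of it, the picture showed the sleeve staying back and the plunger risen.
- **Plug home:** the push met a hard stop at 42 N. Just before I let go, the picture showed the sleeve forward. After release, the wrist and scene cameras placed the gauge within about 7 mm of the rim, which is as fine as that check gets.
- **Valve:** all three cameras show the lever at about 1.5 to 1.65 rad, and 17 N at the stop moved it no further.
- **Bystanders:** the mug and tin are within about 6 mm of their starting places. I did not re-measure the ink roller, but the arm never went near it.
- **Robot:** clear of everything, with no force on the tool.

**What failed or disagreed**
- The first sleeve approach, straight along the coupler's axis, was out of joint range. I used a smaller tool tilt for both the sleeve and the gauge.
- The first lever sweep (fingertips at 57 mm) left the lever at about 0.1 rad; I don't know why. A second pass at 51 mm moved it, with about 3 to 4 N on the tool at first.
- The side camera's network missed the gauge in the last look.
- My 12 pictures were used up before the final state, so the locked gauge after release and the open valve were checked by numbers only.

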